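# Unhook the jar carrier past its safety keeper

### The job

Two steel carriers hang on hooks with sprung safety keepers. Take the one that holds the jar: draw it out along its hook so that its rung presses the keeper open, lift it off, keep it upright, and stand it flat in the empty orange tray beside the hooks, letting go only once it is down. Leave the empty carrier hanging where it is.

Things in the scene. Friction and masses are not known exactly. Their poses are not given: they have to be found in the camera images.
- carrier: Steel ladder frame holding a capped jar, 0.4 kg. Origin: foot's underside centre; z up, y across, x along the hook's arms (within 6 deg). Foot 58 x 76 mm. Uprights at y +-34, 60 mm clear between. Rung z 120-130 mm, 12 thick in x, rests on the hook's lower arm. Top grip bar z 195-225, 76 long in y, 12 thick in x: pinch it across x from above. Open between rung and bar. Jar 56 wide, top at z 78.
- hook: Fixed stand and hook of the jar's carrier. Origin: under its rod, on the table; z up; hook points along -x, roughly to the robot. Arms 12 mm wide. Lower arm: top at z 155, to x -119, ending in a toe 7 mm high from x -105. Upper arm z 195-205, to x -88, inside the carrier's frame above the rung, stops straight lifting. Rod top z 212. Carrier's origin starts near x -65, z 35.
- keeper (a joint): Sprung flap of that hook, rad: 0 shut, hanging across the mouth from a hinge at x -92, z 201 mm of the hook; grows as pressed outward (hook's -x), to 1.5. Plate 40 mm long, 12 wide. Yields to 2-6 N. To pass: raise the carrier 10-25 mm (16 is good) over the toe but under the upper arm, draw it along hook -x till its origin is past x -165; the flap then snaps shut and the foot clears the toe: lift.
- tray: Shallow empty orange tray fixed on the table, 200 (x) by 170 (y) mm, walls 4 mm thick and 30 mm high, floor 4 mm thick. Origin: centre of its underside; x along the long side, z up.
- empty_carrier: Bystander: the same carrier without a jar, 0.25 kg, hanging on the second, identical hook (rod at about its x +65 mm, arms within 6 deg of its x). Origin and axes as the full one.

How it is judged:
By the outcome, as a careful person would: the job done as asked, in the order asked, and still so for the second after the job is handed in, with the robot touching nothing.
It also fails if it takes over 48 s, if anything falls off the work surface, if the arm or the gripper's body presses on something with over 40 N, if the wrist force passes 120 N, or if a joint passes its speed limit or range.

### The arm

A 6-joint arm with a two-finger parallel gripper is mounted at the origin on the work surface. World frame = base frame: x ahead of the robot, y to its left, z up, the work surface at z = 0. Lengths are in m, angles in rad, forces in N, time in s.
With the tool pointing down it reaches from about 0.325 to 0.9 m from the base axis. Payload 6.1 kg.
Tool frame: the origin (TCP) lies midway between the tips of the shut fingers; the grasp point (between the pads) lies 19 mm behind it; z points along the fingers, y is the line along which they close (so a half turn about z gives the same grasp; the last joint's range is limited). The gripper opens to 85 mm and grips with 20 to 120 N. Pads are 22 mm wide; open, the fingers measure 114 mm over their backs; the gripper's body (76 mm by 85 mm) begins 54 mm behind the grasp point. The pads swing forward as they close: fully open they stand 13 mm farther back than shut.
Start: joints at [1.194, 0.22, 1.526, -0, 1.395, -0.126], TCP at [0.155, 0.605, 0.231] pointing down, gripper open.
Joint ranges: [-2.98, 2.98], [-0.91, 2.08], [0.09, 2.57], [-1.24, 4.39], [0.2, 2.65], [-2.68, 2.68]. Speed limits (rad/s): [2.57, 2.57, 3.01, 3.14, 3.14, 3.14].

### API

Orientations are given as [roll, pitch, yaw] about the fixed x, y, z axes, in that order (R = Rz(yaw) Ry(pitch) Rx(roll)).
In Python, from plant import manip, kin, eyes, finder, monitor gives the robot as it stands. Calls block until the motion is done:
- manip.movep(position, orientation): joint-space move of the TCP to a pose.
- manip.move_l(position, feed=0.15, rotation=None, max_force=None): straight line of the TCP; rotation=None keeps the orientation; feed is the mean speed in m/s. With max_force (N) it stops when the force on the tool has changed by that much, and returns True; else False.
- manip.set_joints(angles): joint-space move.
- manip.gripper_to(opening, f_grip=None): finger opening in m; f_grip is the grip in N (None keeps the last); returns when the fingers have stopped.
- manip.hold(seconds).
- kin.inverse_kinematics(position, orientation): joint angles nearest the present ones, or None.
- eyes.get_image(name): name is "scene" or "side" or "wrist"; returns (picture, depth): 420x560x3 uint8, red, green, blue; 420x560 float32, m along the optical axis (not along the pixel's ray), 0 where there is no reading.
- eyes.get_calibration(name): a dict with "intrinsics" (3x3 intrinsics, pixels), "world_from_camera" (4x4, takes a point from camera to world coordinates). Camera axes: x right, y down, z forward; pixel columns grow to the right and rows downward; lengths in m; the calibration is good to about 2 mm. A picture is of the moment at which its call begins: read the wrist's pose just before it. get_calibration takes no time and is no camera call; for the wrist camera it gives the pose at the moment of the call.
A pose or a line that the arm cannot do raises manip.Unreachable and nothing moves.
- manip.job_done(): hands the job in; it is judged then, once.
Trained networks look in the newest picture that a camera, given by its name, has taken for a name from the list of things; names that differ only in an ending like _2 or _b are one class to them, and where a whole thing is asked for, a point or a joint stands for the part that bears it (a point fixed in the world has none). Each returns a list of dicts, best first, with "confidence" (0 to 1); they miss things now and then, are a little off and sometimes report something else, mostly with a low value. They report only what shows in the picture. A call takes as long as a camera call.
- finder.silhouettes(target, camera): "region" (420x560 bool, what is visible of it) and "uv" ([column, row] in pixels, amid what is visible of it).
Readings, each from a call of its own:
- monitor.read_time_s(): time.
- monitor.read_q(): joint angles.
- monitor.read_joint_velocities(): joint speeds.
- monitor.read_joint_torque(): joint torques, N m.
- monitor.read_eef_pos(): TCP position.
- monitor.read_tcp_rot(): TCP orientation.
- monitor.read_ft_force(): force on the tool from outside, world axes, zero at the start.
- monitor.read_torque(): the same for the moment, N m.
- monitor.read_opening(): finger opening in m.
- monitor.read_grasp_force(): force on a finger pad.
Only numpy, scipy, OpenCV 4.12 (cv2) and the standard library are available. Lean on these libraries where they do the work, as an engineer would, in place of code of your own. Each camera call takes 0.05 s, during which the arm holds its last target. There are 200 camera calls.

## Working session

There is one attempt and no reset: what is moved stays moved. The work goes in short steps, each a Python script; the robot and the scene stay as the last script left them, time stands still between calls to the robot, and variables do not carry over. Pictures are saved under pics/ and viewed, at most 10 in all, crops included, and the job is handed in when it is done.

```bash
mkdir -p pics; ls; cat > h.py <<'E'
import numpy as np, cv2
from plant import manip, kin, eyes, finder, monitor
def cloud(depth,cal):
    K=np.array(cal["intrinsics"]);T=np.array(cal["world_from_camera"])
    v,u=np.mgrid[:420,:560]
    P=np.stack([(u-K[0,2])/K[0,0]*depth,(v-K[1,2])/K[1,1]*depth,depth],-1)
    return P@T[:3,:3].T+T[:3,3]
def look(n):
    cal=eyes.get_calibration(n);im,d=eyes.get_image(n);return im,d,cloud(d,cal),cal
def save(n,im): cv2.imwrite(n,cv2.cvtColor(im,cv2.COLOR_RGB2BGR))
E
python3 - <<'E'
from h import *
for n in ["scene","side"]:
    im,d,P,cal=look(n); save(f"pics/{n}0.png",im); np.savez(f"/tmp/{n}0.npz",im=im,d=d,P=P)
    print(n,np.round(cal["world_from_camera"],3).tolist(),np.round(cal["intrinsics"],1).tolist())
    for t in ["carrier","empty_carrier","hook","keeper","tray"]:
        for r in finder.silhouettes(t,n)[:4]:
            m=r["region"]&(d>0);Q=P[m]
            print(t,round(r["confidence"],2),np.round(r["uv"]),m.sum(),np.round(np.median(Q,0),3) if len(Q) else '',np.round(np.percentile(Q,[2,98],axis=0),3).tolist() if len(Q) else '')
print(monitor.read_time_s())
E
```

```text
pics
plant.py
scene [[0.524, 0.708, -0.473, 1.104], [0.852, -0.432, 0.295, -0.353], [0.005, -0.558, -0.83, 1.033], [0.0, 0.0, 0.0, 1.0]] [[430.3, 0.0, 283.5], [0.0, 430.3, 207.4], [0.0, 0.0, 1.0]]
carrier 0.63 [384. 155.] 1252 [0.591 0.283 0.117] [[0.551, 0.261, 0.009], [0.616, 0.334, 0.262]]
empty_carrier 0.95 [320. 197.] 1194 [0.63  0.044 0.161] [[0.476, 0.012, -0.0], [0.658, 0.137, 0.263]]
hook 0.74 [391. 186.] 1865 [0.641 0.275 0.013] [[0.525, 0.229, 0.005], [0.69, 0.337, 0.212]]
tray 0.8 [156. 274.] 5046 [ 0.523 -0.383  0.007] [[0.421, -0.466, 0.002], [0.629, -0.294, 0.033]]
side [[0.97, -0.163, 0.181, 0.411], [-0.243, -0.609, 0.755, -0.721], [-0.012, -0.776, -0.63, 0.712], [0.0, 0.0, 0.0, 1.0]] [[441.8, 0.0, 278.9], [0.0, 441.8, 214.6], [0.0, 0.0, 1.0]]
carrier 0.88 [252. 151.] 1152 [0.58  0.275 0.11 ] [[0.557, 0.26, 0.038], [0.61, 0.33, 0.26]]
empty_carrier 0.78 [295. 210.] 1090 [0.622 0.027 0.082] [[0.6, 0.011, 0.037], [0.66, 0.083, 0.26]]
hook 0.92 [264. 169.] 1943 [0.616 0.277 0.017] [[0.523, 0.225, 0.002], [0.685, 0.361, 0.209]]
tray 0.74 [303. 393.] 7714 [ 0.538 -0.343  0.004] [[0.42, -0.41, 0.001], [0.623, -0.288, 0.03]]
0.6
```

View pics/scene0.png

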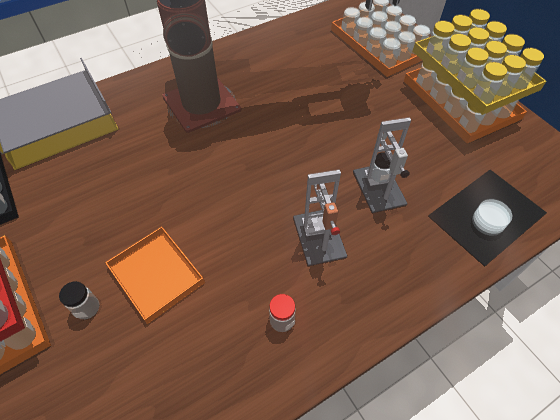

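View pics/side0.png

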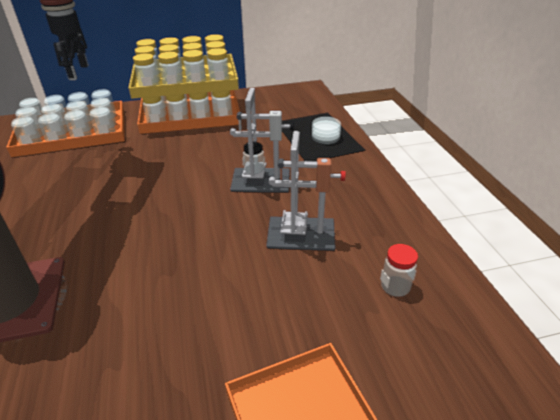

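Both views agree. The jar (black cap) is in the carrier at scene (384,155) and side (252,151). The empty carrier is at scene (320,197), and the tray at scene (156,274). Next I'll fit the geometry from the clouds, then take a close wrist view.

```bash
python3 - <<'E'
import numpy as np,cv2
for n in ["scene","side"]:
    z=np.load(f"/tmp/{n}0.npz");P=z["P"];d=z["d"];im=z["im"].astype(int)
    for nm,(x0,x1,y0,y1) in dict(full=(.5,.75,.2,.38),empty=(.5,.75,-.05,.15)).items():
        b=(d>0)&(P[...,0]>x0)&(P[...,0]<x1)&(P[...,1]>y0)&(P[...,1]<y1)
        def f(q,l):
            if len(q)<4: print(n,nm,l,len(q));return
            (c,s,a)=cv2.minAreaRect(q[:,:2].astype(np.float32)*1000)
            print(n,nm,l,len(q),"rect",np.round(c,1),np.round(s,1),round(a,1),"z",np.round(np.percentile(q[:,2],[2,50,98]),4))
        f(P[b&(P[...,2]>.225)],"bar"); f(P[b&(P[...,2]>.252)],"bartop")
        f(P[b&(P[...,2]>.002)&(P[...,2]<.03)],"base")
    o=(d>0)&(im[...,0]>170)&(im[...,1]<150)&(im[...,2]<80)&(P[...,0]>.38)&(P[...,0]<.67)&(P[...,1]<-.25)&(P[...,1]>-.5)
    q=P[o];(c,s,a)=cv2.minAreaRect(q[:,:2].astype(np.float32)*1000);print(n,"tray",c,s,a,np.percentile(q[:,2],[2,50,99]))
E
```

```text
scene full bar 343 rect [589.2 298. ] [77.3 16.4] 70.5 z [0.2294 0.2521 0.2633]
scene full bartop 174 rect [589. 298.] [76.7 15.9] 71.2 z [0.2525 0.2599 0.2636]
scene full base 1949 rect [624.9 289.8] [249.4 179.5] 0.2 z [0.0021 0.0082 0.0156]
scene empty bar 379 rect [633.6  48.7] [75.9 14.5] 69.9 z [0.2305 0.2537 0.2638]
scene empty bartop 206 rect [633.5  48.8] [75.8 14.2] 69.9 z [0.253  0.2605 0.2639]
scene empty base 2513 rect [625.2  50. ] [199.9 249.4] 90.0 z [0.0021 0.0067 0.0152]
scene tray (512.278076171875, -380.4680480957031) (223.25250244140625, 173.74398803710938) 8.102831840515137 [0.00212979 0.00628955 0.03394427]
side full bar 172 rect [585.7 296.6] [78.7 12.2] 69.8 z [0.2278 0.2513 0.2605]
side full bartop 83 rect [585.4 296.1] [75.3 11.9] 70.8 z [0.253  0.259  0.2606]
side full base 974 rect [624.8 290. ] [238.1 176.6] 0.8 z [0.0023 0.0092 0.0166]
side empty bar 221 rect [630.8  47.8] [77.8 12.2] 69.7 z [0.2276 0.2572 0.261 ]
side empty bartop 135 rect [630.7  47.8] [77.8 12. ] 69.9 z [0.2529 0.2592 0.261 ]
side empty base 1713 rect [623.9  48.3] [246.7 195.6] 0.6 z [0.0023 0.0093 0.0133]
side tray (525.646728515625, -361.4193115234375) (212.59698486328125, 171.4643096923828) 8.779866218566895 [0.00087214 0.00402773 0.03100789]
```

```bash
python3 - <<'E'
from h import *
from scipy.spatial.transform import Rotation as R
# wrist pose tool down, closing (tool y) along world x
for yaw in [np.pi/2,-np.pi/2]:
    print(yaw,[None if q is None else np.round(q,2) for q in [kin.inverse_kinematics(p,[np.pi,0,yaw]) for p in ([.5,.29,.45],[.58,.29,.25],[.45,.29,.3],[.42,-.1,.33],[.52,-.38,.22])]])
T=np.array(eyes.get_calibration("wrist")["world_from_camera"]);p=monitor.read_eef_pos();r=monitor.read_tcp_rot()
print(p,r,np.round(R.from_euler('xyz',r).as_matrix().T@(T[:3,3]-p),3),np.round(R.from_euler('xyz',r).as_matrix().T@T[:3,:3],2))
E
```

```text
1.5707963267948966 [array([ 0.39,  0.06,  1.3 , -0.  ,  1.78,  0.39]), array([ 0.34,  0.26,  1.44, -0.  ,  1.44,  0.34]), array([ 0.43, -0.03,  1.67, -0.  ,  1.5 ,  0.43]), array([-0.42, -0.31,  1.85,  0.  ,  1.59, -0.42]), array([-0.75,  0.27,  1.49,  0.  ,  1.38, -0.75])]
-1.5707963267948966 [None, None, None, None, array([-0.75,  0.27,  1.49, -0.  ,  1.38,  2.39])]
[0.15511471 0.60545134 0.2313044 ] [3.14155894e+00 3.70273555e-05 2.89079576e+00] [ 0.073  0.    -0.143] [[-0.   -0.96 -0.28]
 [ 1.   -0.    0.  ]
 [-0.   -0.28  0.96]]
```

```bash
python3 - <<'E'
from h import *
for n in ["scene","side"]:
    z=np.load(f"/tmp/{n}0.npz");P=z["P"];d=z["d"]
    for y0,y1 in ((.2,.38),(-.05,.15)):
        b=(d>0)&(P[...,0]>.5)&(P[...,0]<.75)&(P[...,1]>y0)&(P[...,1]<y1)&(P[...,2]>.24)
        q=P[b][:,:2];w,V=np.linalg.eigh(np.cov(q.T));print(n,V[:,1])
manip.movep([.54,.26,.42],[np.pi,0,np.pi/2+.2])
im,d,P,cal=look("wrist");save("pics/w0.png",im);np.savez("/tmp/w0.npz",im=im,d=d,P=P)
for t in ["carrier","hook","keeper"]:
    for r in finder.silhouettes(t,"wrist")[:3]: print(t,r["confidence"],r["uv"],r["region"].sum())
b=(d>0)&(P[...,2]>.245)&(P[...,1]>.2)&(P[...,1]<.4)&(P[...,0]>.5)&(P[...,0]<.7)
q=P[b];print(len(q),cv2.minAreaRect((q[:,:2]*1000).astype(np.float32)),np.percentile(q[:,2],[2,50,98]))
b=(d>0)&(P[...,2]>.145)&(P[...,2]<.235)&(P[...,1]>.2)&(P[...,1]<.4)&(P[...,0]>.45)&(P[...,0]<.75)
for p in P[b][::max(1,b.sum()//40)]: print(np.round(p*1000).astype(int),end=' ')
print(monitor.read_time_s())
E
```

```text
scene [0.35052433 0.93655362]
scene [0.35508272 0.93483488]
side [0.37066997 0.92876465]
side [0.3583579  0.93358429]
carrier 0.6 [332.5, 148.5] 3341
hook 0.63 [326.4, 150.3] 4588
33545 ((552.6097412109375, 293.2292175292969), (113.30805206298828, 76.42806243896484), 6.34523344039917) [0.2598514  0.4982144  0.51501754]
[596 337 152] [535 318 159] [594 331 216] [534 312 160] [603 325 166] [589 320 161] [555 310 157] [546 306 154] [594 315 164] [589 312 165] [582 307 154] [562 306 207] [586 312 233] [586 306 197] [586 305 205] [588 302 206] [585 290 164] [626 294 155] [618 296 201] [606 292 204] [635 295 193] [607 289 206] [625 292 205] [645 295 209] [615 286 204] [635 290 211] [654 293 208] [630 277 163] [634 285 209] [652 288 210] [630 275 181] [645 284 213] [632 278 209] [685 280 173] [648 279 213] [685 278 180] [652 276 211] [641 270 207] [691 274 184] [680 266 176] [685 263 182] 2.7833
```

View pics/w0.png

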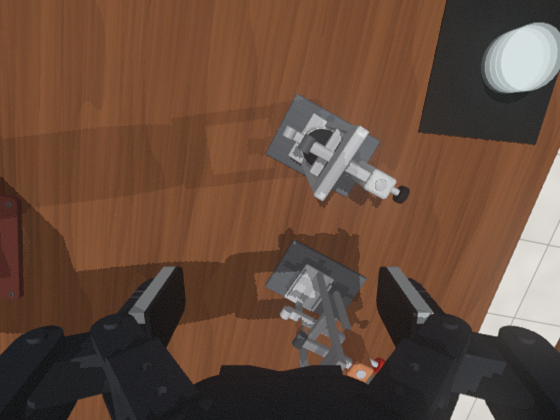

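The wrist view shows the jar's carrier with its bar from about (325,195) to (365,130) and the black cap at (322,150). The hook's toe is near (290,130) and its rod near (380,183), so the hook points in world −x, +y. Next I'll refine the fits.

```bash
python3 - <<'E'
from h import *
def rect(q): 
    c,s,a=cv2.minAreaRect((q[:,:2]*1000).astype(np.float32)); return len(q),np.round(c,1),np.round(s,1),round(a,1)
im,d,P,cal=look("wrist")
b=(d>0)&(P[...,1]>.2)&(P[...,1]<.4)&(P[...,0]>.45)&(P[...,0]<.75)
S=lambda lo,hi,x0=.45,x1=.75:P[b&(P[...,2]>lo)&(P[...,2]<hi)&(P[...,0]>x0)&(P[...,0]<x1)]
print("bar",rect(S(.25,.275)),np.percentile(S(.25,.275)[:,2],[5,50,95]))
print("toe",rect(S(.15,.17,.5,.56))); print("rodtop",rect(S(.206,.22,.6,.7))); print("upper",rect(S(.19,.22)))
u=S(.195,.218); u=u[(u[:,0]<.66)]
for a in np.arange(.56,.66,.01):
    k=u[(abs(u[:,0]-a)<.005)]
    if len(k): print(round(a,2),len(k),np.round(k[:,1].min()*1000),np.round(k[:,1].max()*1000))
base=S(.004,.03);print("base",rect(base))
z=np.load("/tmp/scene0.npz");Ps=z["P"]
im,d,Ps,cal=look("scene")
r=finder.silhouettes("tray","scene")[0]["region"]
q=Ps[r&(d>0)];q=q[(abs(q[:,2]-.03)<.006)];print("rim",rect(q))
q=Ps[r&(d>0)];print("all",rect(q))
g=(d>0)&(Ps[...,2]>.03)&(Ps[...,1]<.0)&(Ps[...,1]>-.5)&(Ps[...,0]>.2)&(Ps[...,0]<.75)
n,l,st,c=cv2.connectedComponentsWithStats(g.astype(np.uint8))
for i in range(1,n):
    if st[i,4]>40: q=Ps[l==i];print("obst",st[i,4],np.round(q.min(0),3),np.round(q.max(0),3))
E
```

```text
bar (1193, array([587.7, 299.7]), array([75.8, 12.4]), 70.1) [0.25363261 0.25981961 0.26108546]
toe (206, array([544.3, 312.3]), array([11.9, 23.9]), 73.4)
rodtop (640, array([633.6, 285.5]), array([25.8, 55.1]), 74.1)
upper (1492, array([606.2, 301.5]), array([112.1,  70.5]), 0.6)
0.56 158 298.0 318.0
0.57 143 266.0 315.0
0.58 112 271.0 309.0
0.59 46 296.0 334.0
0.6 14 328.0 337.0
0.61 90 286.0 299.0
0.62 101 283.0 297.0
0.63 176 272.0 295.0
0.64 247 270.0 297.0
0.65 213 267.0 295.0
base (2616, array([630.5, 329.4]), array([192.3, 191.4]), 73.4)
rim (579, array([ 524. , -380.5]), array([202.1, 169.9]), 8.7)
all (5107, array([ 513.7, -380. ]), array([223. , 177.3]), 8.6)
obst 69 [ 0.44 -0.31  0.03] [ 0.586 -0.287  0.038]
obst 247 [ 0.42  -0.479  0.03 ] [ 0.636 -0.349  0.037]
```

```bash
python3 - <<'E'
from h import *
o=[np.pi,0,np.radians(70)]
manip.movep([.5877,.2985,.34],o)
print(manip.move_l([.5877,.2985,.227],feed=.1,max_force=12))
manip.gripper_to(.0,f_grip=60)
print(monitor.read_opening(),monitor.read_grasp_force(),monitor.read_eef_pos(),monitor.read_ft_force())
p=np.array(monitor.read_eef_pos())
p[2]+=.016; print(manip.move_l(p,feed=.05,max_force=25)); 
manip.hold(.2);print(monitor.read_ft_force(),monitor.read_eef_pos())
for n in ["scene","wrist"]:
    im,d,P,c=look(n); save(f"pics/{n}1.png",im[90:230,280:460] if n=="scene" else im)
print(monitor.read_time_s())
E
python3 -c "
import cv2;a=cv2.imread('pics/scene1.png');b=cv2.imread('pics/wrist1.png');cv2.imwrite('pics/c1.png',cv2.hconcat([cv2.resize(a,(400,311)),cv2.resize(b,(400,311))]))"
```

```text
False
0.011032753269533492 58.984622955322266 [0.58772394 0.29850812 0.2271621 ] [-0.09273775 -0.44901008  1.09843147]
False
[-0.33686606  0.25136709 -4.26563394] [0.58747407 0.29841415 0.24264889]
6.275
```

View pics/c1.png

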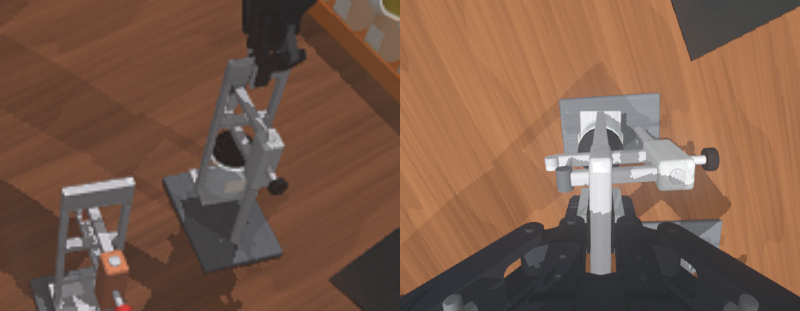

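The picture shows the bar held mid-jaw with the jar in its frame, lifted about 16 mm with about 4 N on the tool. The frame is roughly square to the hook arms. Next is the draw along the hook's −x.

```bash
python3 - <<'E'
from h import *
p0=np.array([.5877,.2985,.2432]);u=np.array([-.958,.286,0])
for s in (.03,.06,.09,.118):
    st=manip.move_l(p0+u*s,feed=.06,max_force=20)
    print(s,st,np.round(monitor.read_ft_force(),1),np.round(monitor.read_eef_pos(),4))
    if st: break
manip.hold(.2)
a=[]
for n in ["scene","side"]:
    im,d,P,c=look(n); a.append(cv2.resize(im[60:240,260:460] if n=="scene" else im[60:240,170:370],(400,360)))
save("pics/c2.png",np.hstack(a));print(monitor.read_time_s())
E
```

```text
0.03 False [ 2.7 -1.5 -5.4] [0.5591 0.3071 0.2434]
0.06 False [-2.5  0.6 -8.5] [0.5286 0.3161 0.2422]
0.09 False [ 0.2 -1.  -4.2] [0.5016 0.3244 0.2438]
0.118 False [ 0.8  0.1 -4.8] [0.4746 0.3324 0.2434]
9.1417
```

View pics/c2.png

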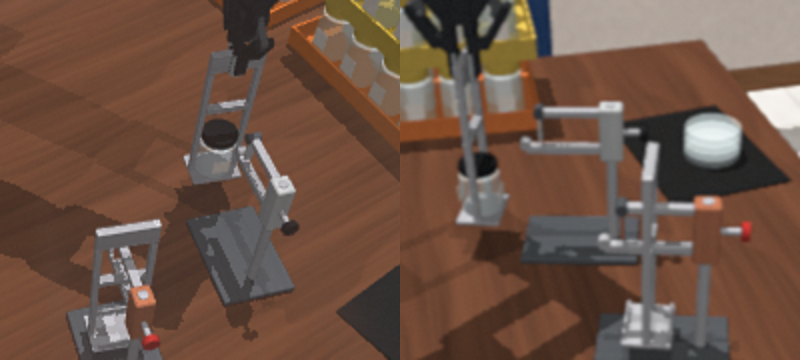

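Both views show the carrier free of the hook and the keeper shut again. The empty carrier is still hanging. Next I lift and carry round the near side.

```bash
python3 - <<'E'
from h import *
manip.move_l([.474,.3325,.36],feed=.15)
for p in ([.42,.15,.36],[.42,-.2,.36],[.524,-.3805,.34],[.524,-.3805,.235]): manip.move_l(p,feed=.2 if p[2]>.3 else .12)
manip.hold(.4)
print(monitor.read_ft_force(),monitor.read_opening(),monitor.read_eef_pos(),monitor.read_tcp_rot())
im,d,P,c=look("scene")
q=P[(d>0)&(P[...,2]<.27)&(P[...,2]>.036)&(abs(P[...,0]-.524)<.06)&(abs(P[...,1]+.38)<.06)]
for lo in (.036,.05,.15,.2,.22): 
    k=q[(q[:,2]>lo)&(q[:,2]<lo+.014)]; print(lo,len(k),np.round(k.mean(0),3) if len(k) else '',)
s=im[150:350,60:280];im,d,P,c=look("side")
save("pics/c3.png",np.hstack([cv2.resize(s,(400,364)),cv2.resize(im[220:420,200:420],(400,364))]));print(monitor.read_time_s())
E
```

```text
[ 0.20725442  1.00805948 -4.62560251] 0.011222227655802762 [ 0.52407193 -0.38055277  0.23528295] [3.14120408e+00 1.66086194e-04 1.22176754e+00]
0.036 66 [ 0.541 -0.385  0.049]
0.05 181 [ 0.543 -0.38   0.054]
0.15 25 [ 0.527 -0.384  0.157]
0.2 40 [ 0.528 -0.38   0.207]
0.22 36 [ 0.528 -0.38   0.226]
15.7917
```

View pics/c3.png

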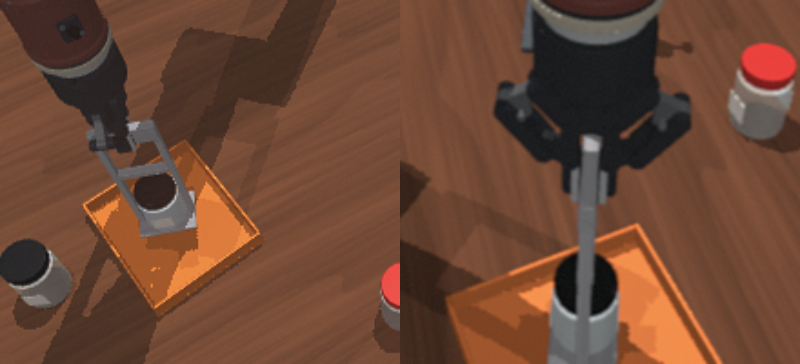

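The carrier hangs upright over the middle of the tray. Next I lower it until it makes contact.

```bash
python3 - <<'E'
from h import *
manip.move_l([.524,-.3805,.208],feed=.08)
print(manip.move_l([.524,-.3805,.190],feed=.02,max_force=6))
manip.hold(.3);print(monitor.read_eef_pos(),monitor.read_ft_force(),monitor.read_torque(),monitor.read_time_s())
E
```

```text
True
[ 0.52401081 -0.38070773  0.19618293] [ 0.49437531 -0.56545532  6.77945177] [-0.10383332 -0.09409102 -0.02132495] 17.2
```

Contact came at z = 0.196, exactly as expected. I release partway first so the carrier settles, then retreat.

```bash
python3 - <<'E'
from h import *
manip.gripper_to(.03); manip.hold(.4); manip.gripper_to(.08)
p=monitor.read_eef_pos();print(monitor.read_ft_force())
manip.move_l([p[0],p[1],.34],feed=.12); manip.movep([.40,-.2,.40],[np.pi,0,np.radians(70)])
im,d,P,c=look("scene")
b=(d>0)&(abs(P[...,0]-.524)<.07)&(abs(P[...,1]+.38)<.07)
q=P[b&(P[...,2]>.21)];print(len(q),cv2.minAreaRect((q[:,:2]*1000).astype(np.float32)),np.percentile(q[:,2],[2,50,98]))
b=(d>0)&(P[...,1]>-.05)&(P[...,1]<.15)&(P[...,0]>.55)&(P[...,0]<.7)&(P[...,2]>.24)
q=P[b];print("empty",cv2.minAreaRect((q[:,:2]*1000).astype(np.float32)),q[:,2].max())
s=im[60:360,60:460];im,d,P,c=look("side")
save("pics/c4.png",np.hstack([s,im[120:420,160:560]]));print(monitor.read_time_s())
E
```

```text
[-0.45298479 -0.14617137  0.22468143]
349 ((525.8489379882812, -380.30517578125), (75.68206787109375, 15.607339859008789), 68.61035919189453) [0.21132487 0.22853268 0.23332083]
empty ((633.297119140625, 48.15553665161133), (75.3250961303711, 15.281082153320312), 70.910888671875) 0.2651506779256402
20.8333
```

View pics/c4.png

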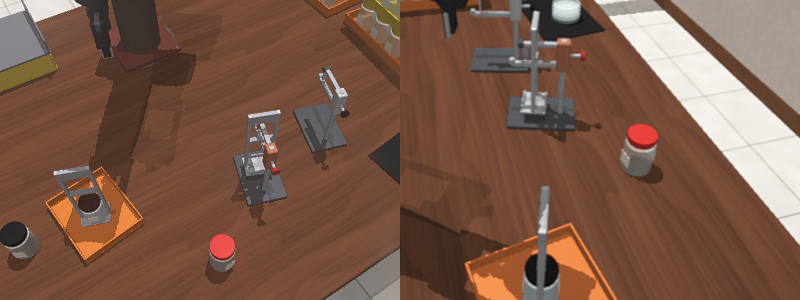

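The carrier stands flat in the tray with its bar top at about 0.230. The empty carrier hasn't moved, and the robot is clear of everything.

```bash
python3 -c "
from h import *
print(manip.job_done())"
```

```text
the job is handed in; nothing more can be done
None
```

The carrier with the jar was drawn out past its keeper, lifted off, and stood upright and flat in the orange tray; the empty carrier still hangs on its hook, and the job was handed in at about 21 s of the 48 s allowed.

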